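Move three vessels on by one step at the weighing bench

ROBOT

A 6-joint arm with a two-finger parallel gripper is mounted at the origin on the work surface. World frame = base frame: x ahead of the robot, y to its left, z up, the work surface at z = 0. Lengths are in m, angles in rad, forces in N, time in s.
With the tool pointing down it reaches from about 0.2 to 0.875 m from the base axis. Payload 3.4 kg.
Tool frame: the origin (TCP) lies midway between the tips of the shut fingers; the grasp point (between the pads) lies 19 mm behind it; z points along the fingers, y is the line along which they close (so a half turn about z gives the same grasp; the last joint's range is limited). The gripper opens to 94 mm and grips with 3 to 60 N. Pads are 16 mm wide; open, the fingers measure 119 mm over their backs; the gripper's body (75 mm by 177 mm) begins 78 mm behind the grasp point.
Start: joints at [1.005, 0.276, 1.505, -0, 1.361, -0.121], TCP at [0.247, 0.519, 0.205] pointing down, gripper open.
Joint ranges: [-2.89, 2.89], [-0.75, 2.08], [0.22, 2.7], [-1.18, 4.32], [0.11, 2.71], [-2.7, 2.7]. Speed limits (rad/s): [2.57, 2.57, 3.14, 3.14, 3.14, 3.14].

INTERFACE

Orientations are given as a unit quaternion [x, y, z, w].
In Python, from plant import manip gives the robot as it stands. The module is installed in compiled form; this text tells all that it offers. Calls block until the motion is done:
- manip.move_ptp(position, orientation): joint-space move of the TCP to a pose.
- manip.move_l(position, rot=None, v=0.15, guard=None): straight line of the TCP; rot=None keeps the orientation; v is the mean speed in m/s. With guard (N) it stops when the force on the tool has changed by that much, and returns True; else False.
- manip.move_joints(angles): joint-space move.
- manip.open_gripper() and manip.gripper_close(squeeze=None): open the fingers fully, or close them until they stop; squeeze is the grip in N (None keeps the last).
- manip.hold(seconds).
- manip.inverse_kinematics(position, orientation): joint angles nearest the present ones, or None.
- manip.read_camera(name): name is "scene" or "top"; returns the picture (480x640x3 uint8, red, green, blue); there is no depth.
- manip.camera_params(name): a dict with "mtx" (3x3 intrinsics, pixels), "world_to_cam" (4x4, takes a point from world to camera coordinates). Camera axes: x right, y up, looking along -z (the intrinsics and any distortion apply to the point x, -y, -z); pixel columns grow to the right and rows downward; lengths in m; the calibration is good to about 2 mm. A picture is of the moment at which its call begins. camera_params takes no time and is no camera call.
A pose or a line that the arm cannot do raises manip.IKError and nothing moves.
- manip.sign_off(): hands the job in; it is judged then, once.
Trained networks look in the newest picture that a camera, given by its name, has taken for a name from the list of things; names that differ only in an ending like _2 or _b are one class to them, and where a whole thing is asked for, a point or a joint stands for the part that bears it (a point fixed in the world has none). Each returns a list of dicts, best first, with "score" (0 to 1); they miss things now and then, are a little off and sometimes report something else, mostly with a low value. They report only what shows in the picture. A call takes as long as a camera call.
- manip.silhouettes(name, camera): "mask" (480x640 bool, what is visible of it) and "rect" ([centre column, centre row, width, height] in pixels, round what is visible of it).
- manip.spot_point(name, camera): "location" ([column, row] in pixels: a listed point, or the origin of a listed thing).
Readings, each from a call of its own:
- manip.read_time_s(): time.
- manip.read_qpos(): joint angles.
- manip.read_joint_vel(): joint speeds.
- manip.read_joint_efforts(): joint torques, N m.
- manip.read_tcp_pos(): TCP position.
- manip.read_ee_rot(): TCP orientation.
- manip.read_force(): force on the tool from outside, world axes, zero at the start.
- manip.read_ft_torque(): the same for the moment, N m.
- manip.read_width(): finger opening in m.
- manip.read_grasp_force(): force on a finger pad.
Only numpy, scipy, OpenCV 4.12 (cv2) and the standard library are available. Lean on these libraries where they do the work, as an engineer would, in place of code of your own. Each camera call takes 0.05 s, during which the arm holds its last target. There are 200 camera calls.

TASK

Move each vessel on to its next step: the stoppered conical flask from the balance to the middle of the magnetic stirrer's plate, the beaker from the stirrer to the middle of the small white drip tray, and the amber bottle from the drip tray to the middle of the balance pan. All three places are taken, but the heat-proof mat is free for standing one vessel aside meanwhile; at the end each stands in its new place and is let go. It is glassware: keep it upright, set it down without dropping it, and leave the dropper bottle, the small beaker and the mortar where they are.

Things in the scene. Friction and masses are not known exactly. Their poses are not given: they have to be found in the camera images.
- flask: conical flask of clear glass with a dark rubber stopper, upright, 118 mm high with the stopper; base 64 mm across, tapering from 12 mm to 68 mm height into a straight neck 34 mm across (68 to 100 mm height), rim 38 mm across at 102 to 105 mm, stopper above it 36 mm across. Origin: centre of its underside, z up. About 120 g. Starts on the balance.
- beaker: tall straight beaker of clear glass, open at the top, 54 mm outside diameter, 90 mm high, wall 2.5 mm, a small spout on one side of its rim (own +x). Origin: centre of its underside, z up. About 80 g. Starts on the stirrer. (Not the small beaker, 42 mm across.)
- bottle: amber glass bottle with a white screw cap and a paper label, 102 mm high; straight body 52 mm across up to 63 mm height, shoulder to 80 mm, cap 37 mm across from 80 to 102 mm. Origin: centre of its underside, z up. About 160 g. Starts in the drip tray. (Not the dropper bottle, 30 mm across.)
- balance: top-pan balance, fixed: grey housing 202 mm by 150 mm, 44 mm high, with a dark display panel towards its own -x; round steel pan 112 mm across whose top lies 56 mm above the bench. Origin: at bench height directly below the middle of the pan, z up.
- stirrer: magnetic stirrer, fixed: white housing 185 mm by 140 mm, 50 mm high, with two black knobs (up to 55 mm height) on a panel towards its own -x; round white plate 125 mm across whose top lies 62 mm above the bench. Origin: at bench height directly below the middle of the plate, z up.
- tray: small square white drip tray, fixed: 114 mm by 114 mm outside over its rim, 96 mm by 96 mm inside, inner floor 4 mm above the bench, rim 14 mm above the bench. Origin: at bench height below its middle, z up, sides along its own x and y.
- mat: heat-proof mat, fixed: plain off-white square slab 130 mm by 130 mm, 6 mm thick, empty at the start. Origin: at bench height below its middle, z up.
- dropper: bystander, loose: small amber dropper bottle, 30 mm across, 88 mm high, black cap and rubber bulb. Origin: centre of its underside, z up. Light, easily knocked.
- small_beaker: bystander, loose: small clear glass beaker, 42 mm across, 58 mm high, empty. Origin: centre of its underside, z up.
- mortar: bystander, loose: white porcelain mortar, 92 mm across at the rim, 52 mm high, its pestle leaning in it and standing out to about 101 mm height. Origin: centre of its underside, z up.

How it is judged:
By the outcome, as a careful person would: the job done as asked, in the order asked, and still so for the second after the job is handed in, with the robot touching nothing.
It also fails if it takes over 128 s, if anything falls off the work surface, if the arm or the gripper's body presses on something with over 40 N, if the wrist force passes 120 N, or if a joint passes its speed limit or range.

## Working session

There is one attempt and no reset: what is moved stays moved. The work goes in short steps, each a Python script; the robot and the scene stay as the last script left them, time stands still between calls to the robot, and variables do not carry over. Pictures are saved under pics/ and viewed, at most 14 in all, crops included, and the job is handed in when it is done.

```bash
mkdir -p pics; cat > h.py <<'E'
from plant import manip
import numpy as np, cv2
def ray(cam,px):
    p=manip.camera_params(cam);K=np.array(p["mtx"]);T=np.array(p["world_to_cam"])
    d=np.linalg.inv(K)@np.array([px[0],px[1],1.]);d=np.array([d[0],-d[1],-d[2]])
    return -T[:3,:3].T@T[:3,3],T[:3,:3].T@d
def at_z(cam,px,z):
    o,d=ray(cam,px);return o+d*(z-o[2])/d[2]
def proj(cam,P):
    p=manip.camera_params(cam);K=np.array(p["mtx"]);T=np.array(p["world_to_cam"])
    c=T[:3,:3]@np.array(P)+T[:3,3];q=K@np.array([c[0],-c[1],-c[2]]);return q[:2]/q[2]
E
python3 - <<'E'
from h import *
for c in("scene","top"):
    im=manip.read_camera(c);cv2.imwrite(f"pics/{c}0.png",im[:,:,::-1])
    p=manip.camera_params(c);print(c,{k:v for k,v in p.items() if k not in("mtx","world_to_cam")},np.array(p["mtx"]).round(1).tolist(),ray(c,(320,240)))
Z=dict(flask=.056,beaker=.062,bottle=.004,balance=0,stirrer=0,tray=0,mat=0,dropper=0,small_beaker=0,mortar=0)
for n,z in Z.items():
    for c in("scene","top"):
        for r in manip.spot_point(n,c)[:2]:
            print(n,c,round(r["score"],2),np.round(r["location"],1),at_z(c,r["location"],z).round(4))
E
```

```text
scene {} [[453.8, 0.0, 318.0], [0.0, 453.8, 236.5], [0.0, 0.0, 1.0]] (array([0.81204075, 0.40112354, 0.74353323]), array([-0.36074527, -0.4724242 , -0.80421119]))
top {} [[535.4, 0.0, 316.5], [0.0, 535.4, 249.4], [0.0, 0.0, 1.0]] (array([ 0.42122884, -0.01477984,  1.0558398 ]), array([ 0.12544148,  0.02122851, -0.99205166]))
flask scene 0.71 [306.7 338.8] [0.6412 0.1429 0.056 ]
flask top 0.74 [244.5 191.6] [0.645  0.1483 0.056 ]
flask top 0.41 [538.4 296.4] [ 0.4313 -0.392   0.056 ]
beaker scene 0.91 [247.9 117.4] [ 0.4253 -0.3852  0.062 ]
beaker scene 0.16 [231.7 237.7] [ 0.6352 -0.1034  0.062 ]
beaker top 0.55 [539.1 295.6] [ 0.4327 -0.3911  0.062 ]
bottle scene 0.73 [232.5 239.7] [ 0.6214 -0.1409  0.004 ]
bottle top 0.64 [401.6 207. ] [ 0.6154 -0.1559  0.004 ]
bottle top 0.42 [536.7 295.3] [ 0.434  -0.4085  0.004 ]
balance top 0.63 [250.5 203.7] [0.6324 0.1456 0.    ]
stirrer scene 0.97 [247.6 140.4] [ 0.4368 -0.3826  0.    ]
stirrer scene 0.29 [488.8 377.8] [0.4269 0.3599 0.    ]
stirrer top 0.8 [526. 298.] [ 0.4294 -0.3891  0.    ]
tray scene 0.95 [234.8 236.3] [ 0.6122 -0.1485  0.    ]
mat scene 0.68 [490.6 377.3] [0.4239 0.3612 0.    ]
mat top 0.6 [144.6 310.2] [0.425  0.3588 0.    ]
dropper scene 0.58 [321.3 202.8] [ 0.4156 -0.1139  0.    ]
dropper top 0.78 [385.2 311. ] [ 0.4113 -0.1158  0.    ]
dropper top 0.74 [398.2 209.6] [ 0.6111 -0.1495  0.    ]
small_beaker scene 0.64 [410.1 288.9] [0.4123 0.1581 0.    ]
small_beaker top 0.76 [243.5 316.4] [0.4078 0.1622 0.    ]
mortar scene 0.65 [367.7 231.2] [0.3862 0.0058 0.    ]
mortar top 0.6 [324.9 325.8] [0.3856 0.0027 0.    ]
```

View pics/scene0.png

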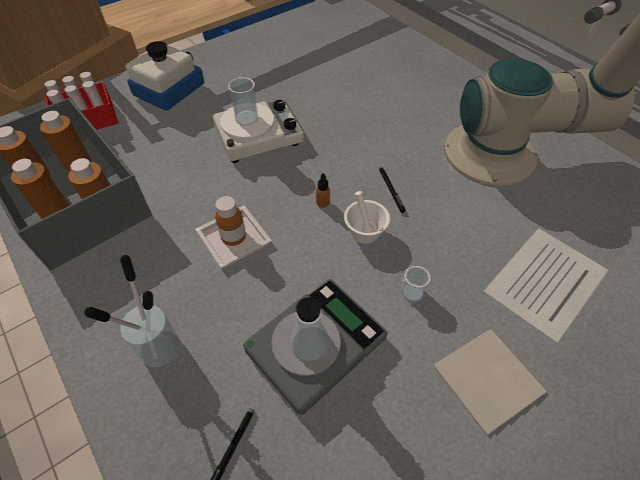

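View pics/top0.png

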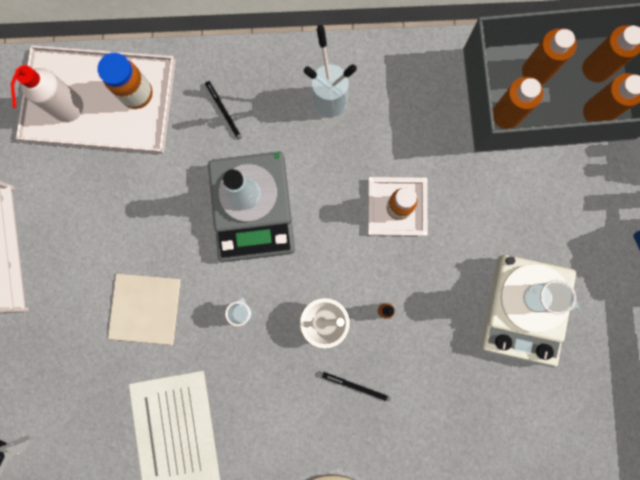

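```bash
cat >> h.py <<'E'
def warp(cam,im,cx,cy,z,half=.08,n=200):
    # metric tile: right = -y, up = +x (as in the top picture)
    s=np.array([proj(cam,(cx+a*half,cy+b*half,z)) for a,b in((1,1),(1,-1),(-1,-1),(-1,1))],np.float32)
    H=cv2.getPerspectiveTransform(s,np.array([[0,0],[n,0],[n,n],[0,n]],np.float32))
    return cv2.warpPerspective(im,H,(n,n))
def circle(t,cx,cy,d,half=.08,n=200,tol=.04,p2=8):
    r=d/2*n/(2*half)
    g=cv2.GaussianBlur(cv2.cvtColor(t,cv2.COLOR_RGB2GRAY),(0,0),1)
    c=cv2.HoughCircles(g,cv2.HOUGH_GRADIENT_ALT if 0 else cv2.HOUGH_GRADIENT,1,8,param1=60,param2=p2,minRadius=int(r*(1-tol)),maxRadius=int(np.ceil(r*(1+tol))))
    if c is None: return None
    out=[]
    for u,v,rr in c[0][:3]: out.append((cx+half-v*2*half/n,cy+half-u*2*half/n,rr*2*2*half/n,u,v,rr))
    return out
E
cat > meas.py <<'E'
from h import *
import sys
items=[("bottle",.613,-.15,.106,.037),("flask",.643,.146,.174,.036),("beaker",.430,-.389,.152,.054),
("pan",.633,.146,.056,.112),("plate",.432,-.387,.062,.125),("tray",.613,-.15,.014,.114)]
ims={c:manip.read_camera(c) for c in("top","scene")}
T=[]
for n,x,y,z,d in items:
    for c in ims:
        t=warp(c,ims[c],x,y,z);r=circle(t,x,y,d) if n!="tray" else None
        t=t.copy()
        if r:
            print(n,c,[np.round(q[:3],4).tolist() for q in r[:2]])
            u,v,R=[int(round(k)) for k in r[0][3:]];cv2.circle(t,(u,v),R,(255,0,0),1)
        if n=="tray": cv2.rectangle(t,(29,29),(171,171),(255,0,0),1)
        cv2.putText(t,n+" "+c,(3,12),0,.4,(0,255,0),1);T.append(t)
for n in("tray","mat","balance","stirrer"):
    for c in ims:
        m=manip.silhouettes(n,c)
        if m:
            z={"tray":.014,"mat":.006,"balance":.044,"stirrer":.05}[n]
            k=max(cv2.findContours(m[0]["mask"].astype(np.uint8),0,2)[0],key=cv2.contourArea)
            P=np.array([at_z(c,p[0],z)[:2] for p in k],np.float32);q=cv2.minAreaRect(P*1000)
            print(n,c,round(m[0]["score"],2),np.round(q[0],1),np.round(q[1],1),round(q[2],1))
cv2.imwrite("pics/m0.png",np.vstack([np.hstack(T[i:i+4]) for i in(0,4,8)])[:,:,::-1])
import math
for yaw in(0,math.pi/2):
  for p in((.613,-.15,.03),(.425,.36,.03),(.43,-.39,.1),(.633,.146,.08),(.43,-.39,.35),(.633,.146,.3)):
    for k in (0,math.pi):
      a=(yaw+k)/2; j=manip.inverse_kinematics(p,[math.cos(a),math.sin(a),0,0]);print(yaw,k>0,p,None if j is None else np.round(j,2).tolist())
E
python3 meas.py
```

```text
bottle top [[0.6150000095367432, -0.15039999783039093, 0.037300001829862595], [0.5934000015258789, -0.13680000603199005, 0.039000000804662704]]
bottle scene [[0.6150000095367432, -0.14880000054836273, 0.03680000081658363], [0.621399998664856, -0.13279999792575836, 0.037300001829862595]]
flask top [[0.6394000053405762, 0.15119999647140503, 0.03739999979734421], [0.6498000025749207, 0.20960000157356262, 0.03739999979734421]]
flask scene [[0.640999972820282, 0.15119999647140503, 0.03550000116229057], [0.6466000080108643, 0.15680000185966492, 0.0340999998152256]]
beaker top [[0.42559999227523804, -0.387800008058548, 0.05490000173449516], [0.4320000112056732, -0.3869999945163727, 0.05310000106692314]]
beaker scene [[0.42879998683929443, -0.387800008058548, 0.05490000173449516], [0.4327999949455261, -0.3822000026702881, 0.05310000106692314]]
pan top [[0.644599974155426, 0.14319999516010284, 0.11230000108480453]]
pan scene [[0.644599974155426, 0.14480000734329224, 0.11180000007152557], [0.6453999876976013, 0.1656000018119812, 0.1088000014424324]]
plate top [[0.4300000071525574, -0.388200014
[... 1563 characters left out ...]
.4, 1.79, -0.0, 0.94, 0.58]
1.5707963267948966 True (0.425, 0.36, 0.03) [0.58, 0.4, 1.79, -0.0, 0.94, -2.56]
1.5707963267948966 False (0.43, -0.39, 0.1) [-0.86, 0.36, 1.65, -0.0, 1.13, -0.86]
1.5707963267948966 True (0.43, -0.39, 0.1) [-0.86, 0.36, 1.65, -0.0, 1.13, 2.29]
1.5707963267948966 False (0.633, 0.146, 0.08) [0.12, 0.47, 1.52, -0.0, 1.15, 0.12]
1.5707963267948966 True (0.633, 0.146, 0.08) None
1.5707963267948966 False (0.43, -0.39, 0.35) [-0.86, 0.24, 1.2, -0.0, 1.69, -0.86]
1.5707963267948966 True (0.43, -0.39, 0.35) [-0.86, 0.24, 1.2, -0.0, 1.69, 2.29]
1.5707963267948966 False (0.633, 0.146, 0.3) [0.12, 0.36, 1.15, -0.0, 1.63, 0.12]
1.5707963267948966 True (0.633, 0.146, 0.3) None
```

View pics/m0.png

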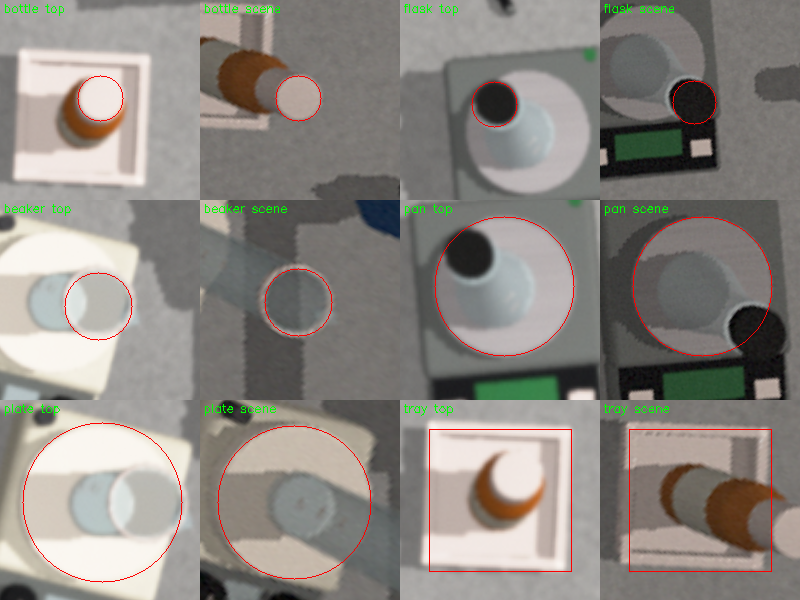

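```bash
cat >> h.py <<'E'
import math
ZT=.29
def Q(a): return [math.cos(a/2),math.sin(a/2),0,0]
def pick(x,y,zb,hg,a,squeeze):
    z=zb+hg-.019
    manip.move_ptp([x,y,ZT],Q(a)); manip.move_l([x,y,z],v=.15)
    manip.gripper_close(squeeze)
    print("w",round(manip.read_width(),4),"f",np.round(manip.read_grasp_force(),1))
    manip.move_l([x,y,z+.03],v=.08); manip.move_l([x,y,ZT],v=.2)
    print("lifted w",round(manip.read_width(),4),"t",round(manip.read_time_s(),1))
def place(x,y,zb,hg,a):
    z=zb+hg-.019
    manip.move_l([x,y,ZT],rot=Q(a),v=.22); manip.move_l([x,y,z+.03],v=.15);manip.move_l([x,y,z+.008],v=.05)
    for i in range(4):
        hit=manip.move_l([x,y,z-.005],v=.015,guard=2.5); p=manip.read_tcp_pos()
        print("hit",hit,"dz",round(p[2]-z,4),"F",np.round(manip.read_force(),1))
        if not hit or p[2]<z+.0045: break
    manip.open_gripper(); p=manip.read_tcp_pos()
    manip.move_l([p[0],p[1],p[2]+.03],v=.06); manip.move_l([p[0],p[1],ZT],v=.2)
    print("t",round(manip.read_time_s(),1))
E
python3 - <<'E'
from h import *
p=manip.read_tcp_pos();manip.move_l([p[0],p[1],ZT],v=.2)
pick(.615,-.1496,.004,.045,math.pi/2,20)
place(.428,.360,.006,.045,math.pi/2)
manip.move_ptp([.43,.2,.32],Q(math.pi/2))
T=[]
for c in("top","scene"):
    im=manip.read_camera(c)
    for x,y,z in((.615,-.146,.014),(.4295,-.388,.152),(.428,.36,.108)): T.append(warp(c,im,x,y,z,n=260))
cv2.imwrite("pics/m1.png",np.vstack([np.hstack(T[:3]),np.hstack(T[3:])])[:,:,::-1])
for c in("top","scene"):
    t=warp(c,manip.read_camera(c),.428,.36,.108);r=circle(t,.428,.36,.037);print(c,None if r is None else np.round(r[0][:3],4))
    for m in manip.silhouettes("tray",c)[:1]:
        k=max(cv2.findContours(m["mask"].astype(np.uint8),0,2)[0],key=cv2.contourArea)
        q=cv2.minAreaRect(np.array([at_z(c,p[0],.014)[:2] for p in k],np.float32)*1000);print(c,np.round(q[0],1),np.round(q[1],1),q[2])
    for m in manip.spot_point("tray",c)[:1]:print(m["score"],at_z(c,m["location"],0))
E
```

```text
w 0.0518 f 20.0
lifted w 0.0518 t 9.3
hit True dz -0.0001 F [-0.5  0.3  5.2]
t 17.5
top [0.4156 0.3996 0.039 ]
top [ 616.9 -146.8] [112. 114.] 87.92402648925781
0.75 [ 0.61704564 -0.1465498   0.        ]
scene [0.4292 0.3604 0.0368]
scene [ 615.7 -143. ] [121.4 117.6] 88.1865234375
0.72 [ 0.61211151 -0.14623167  0.        ]
```

View pics/m1.png

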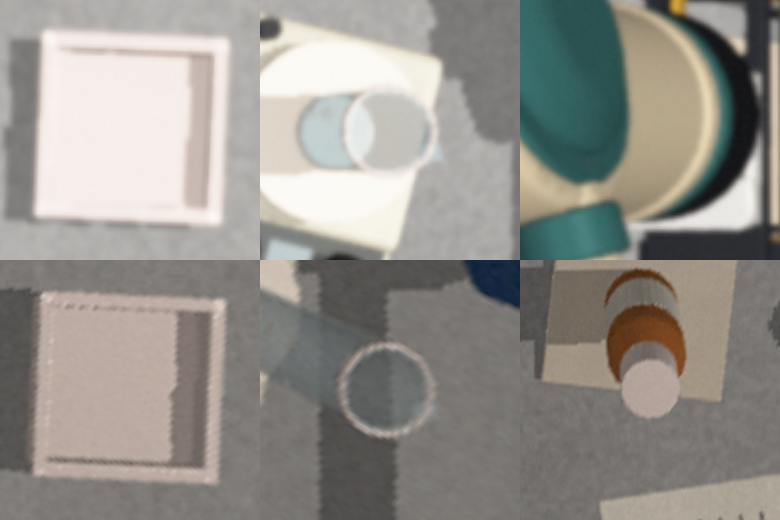

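```bash
python3 - <<'E'
from h import *
manip.move_ptp([.5,-.1,.32],Q(1.1))
pick(.4297,-.3877,.062,.052,1.1,15)
place(.6166,-.1468,.004,.052,1.1)
manip.move_ptp([.46,.1,.33],Q(1.1))
T=[]
for c in("top","scene"):
    im=manip.read_camera(c)
    for x,y,z,d in((.6166,-.1468,.094,.054),(.431,-.386,.062,.125),(.6446,.144,.056,.112)):
        t=warp(c,im,x,y,z,n=260).copy();r=circle(t,x,y,d,n=260)
        if r: print(c,z,[np.round(q[:3],4).tolist() for q in r[:2]])
        T.append(t)
    for m in manip.spot_point("stirrer",c)[:1]:print(m["score"],at_z(c,m["location"],0))
cv2.imwrite("pics/m2.png",np.vstack([np.hstack(T[:3]),np.hstack(T[3:])])[:,:,::-1])
E
```

```text
w 0.0551 f 15.0
lifted w 0.0547 t 24.6
hit True dz -0.0 F [ 0.6 -0.4  3.5]
t 31.6
top 0.094 [[0.6175000071525574, -0.1453000009059906, 0.053199999034404755], [0.6169000267982483, -0.15139999985694885, 0.05290000140666962]]
top 0.062 [[0.42879998683929443, -0.3837999999523163, 0.12219999730587006], [0.43070000410079956, -0.3887999951839447, 0.12970000505447388]]
top 0.056 [[0.6424000263214111, 0.14429999887943268, 0.11479999870061874], [0.6338000297546387, 0.1234000027179718, 0.11349999904632568]]
scene 0.094 [[0.6180999875068665, -0.14339999854564667, 0.054499998688697815], [0.6169000267982483, -0.14830000698566437, 0.054499998688697815]]
scene 0.062 [[0.4300999939441681, -0.38199999928474426, 0.12300000339746475], [0.42879998683929443, -0.3882000148296356, 0.12970000505447388]]
scene 0.056 [[0.6442999839782715, 0.14489999413490295, 0.11060000211000443], [0.6406000256538391, 0.1412000060081482, 0.1120000034570694]]
0.86 [ 0.43969773 -0.37975835  0.        ]
```

View pics/m2.png

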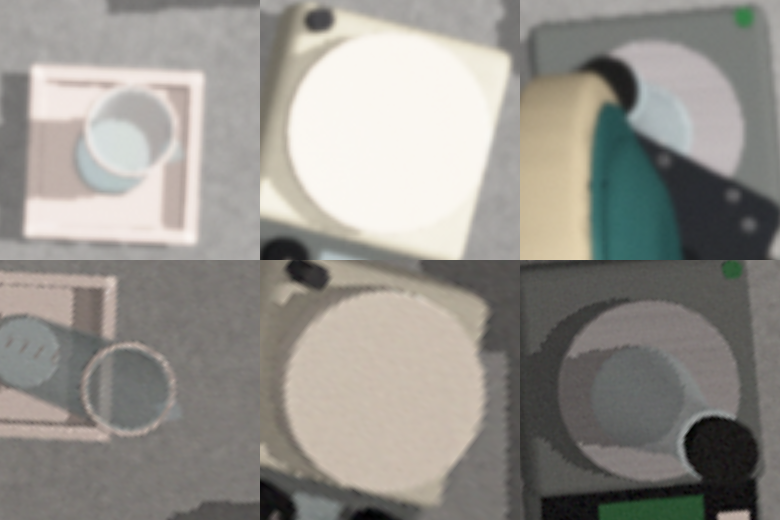

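```bash
python3 - <<'E'
from h import *
pick(.6402,.1512,.056,.084,math.pi/2,20)
place(.430,-.384,.062,.084,math.pi/2)
manip.move_ptp([.40,-.1,.33],Q(math.pi/2))
T=[]
for c in("top","scene"):
    im=manip.read_camera(c)
    for x,y,z,d in((.430,-.384,.180,.036),(.6446,.144,.056,.112),(.428,.36,.108,.037)):
        t=warp(c,im,x,y,z,n=260).copy();r=circle(t,x,y,d,n=260)
        if r: print(c,z,[np.round(q[:3],4).tolist() for q in r[:2]])
        T.append(t)
cv2.imwrite("pics/m3.png",np.vstack([np.hstack(T[:3]),np.hstack(T[3:])])[:,:,::-1])
E
```

```text
w 0.0362 f 20.0
lifted w 0.0357 t 37.3
hit True dz -0.0002 F [1.  1.  4.6]
t 44.7
top 0.18 [[0.42910000681877136, -0.3849000036716461, 0.03739999979734421], [0.47279998660087585, -0.3301999866962433, 0.03610000014305115]]
top 0.056 [[0.6449000239372253, 0.14249999821186066, 0.11240000277757645], [0.6399999856948853, 0.1437000036239624, 0.11620000004768372]]
top 0.108 [[0.4271000027656555, 0.35910001397132874, 0.038600001484155655], [0.4246000051498413, 0.32030001282691956, 0.038600001484155655]]
scene 0.18 [[0.43220001459121704, -0.3824999928474426, 0.03610000014305115]]
scene 0.056 [[0.6449000239372253, 0.14429999887943268, 0.1120000034570694], [0.6417999863624573, 0.14000000059604645, 0.11349999904632568]]
scene 0.108 [[0.42890000343322754, 0.3603000044822693, 0.0357000008225441], [0.4609000086784363, 0.36649999022483826, 0.038600001484155655]]
```

View pics/m3.png

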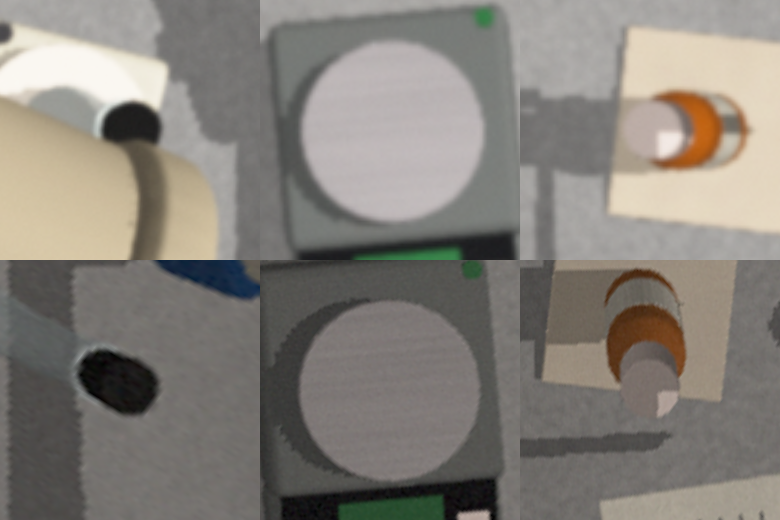

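```bash
python3 - <<'E'
from h import *
pick(.428,.3598,.006,.045,math.pi/2,20)
place(.6448,.1434,.056,.045,math.pi/2)
manip.move_ptp([.30,.42,.33],Q(math.pi/2)); manip.hold(.5)
for c,z0 in(("top",0),("scene",0)):
    im=manip.read_camera(c);cv2.imwrite(f"pics/{c}9.png",im[:,:,::-1])
    for n,x,y,z,d in(("flask",.430,-.384,.180,.036),("bottle",.6448,.1434,.158,.037),("beaker",.6166,-.1468,.094,.054)):
        r=circle(warp(c,im,x,y,z,n=260),x,y,d,n=260)
        if r: print(c,n,np.round(r[0][:3],4))
    for n in("dropper","small_beaker","mortar"):
        for m in manip.spot_point(n,c)[:1]:print(c,n,at_z(c,m["location"],0).round(3))
a,b=(cv2.imread(f"pics/{c}9.png") for c in("scene","top"))
cv2.imwrite("pics/f.png",cv2.resize(np.vstack([a[60:400,150:560],b[110:450,190:600]]),None,fx=.88,fy=.88))
E
```

```text
w 0.0521 f 20.0
lifted w 0.0516 t 52.0
hit True dz 0.0 F [-0.7 -2.2  5.4]
t 58.6
top flask [ 0.4291 -0.3849  0.0374]
top bottle [0.6445 0.1425 0.0359]
top beaker [ 0.6175 -0.1453  0.0532]
top dropper [ 0.417 -0.116  0.   ]
top small_beaker [0.413 0.163 0.   ]
top mortar [ 0.387 -0.001  0.   ]
scene flask [ 0.4371 -0.3677  0.0361]
scene bottle [0.6457 0.1425 0.0386]
scene beaker [ 0.6194 -0.1471  0.0532]
scene dropper [ 0.413 -0.113  0.   ]
scene small_beaker [0.415 0.16  0.   ]
scene mortar [0.392 0.002 0.   ]
```

View pics/f.png

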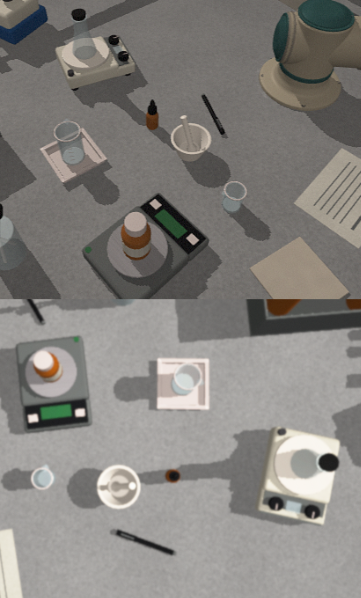

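The final picture shows the flask upright on the stirrer plate (about (85,45) in the upper view), the beaker in the tray (68,142), and the bottle on the balance pan (136,237). The bystanders haven't moved and the arm is clear.

```bash
python3 -c "
from plant import manip
print(manip.sign_off())"
```

```text
the job is handed in; nothing more can be done
None
```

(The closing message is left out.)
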